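# Scoop wooden balls from the bin into the parts drawer

## Robot

A 6-joint arm with a two-finger parallel gripper is mounted at the origin on the work surface. World frame = base frame: x ahead of the robot, y to its left, z up, the work surface at z = 0. Lengths are in m, angles in rad, forces in N, time in s.
With the tool pointing down it reaches from about 0.3 to 0.775 m from the base axis. Payload 14.6 kg.
Tool frame: the origin (TCP) lies midway between the tips of the shut fingers; the grasp point (between the pads) lies arm.grip_depth behind it (arm.grip_depth is the distance from the TCP to the grasp point, in m); x points along the fingers, y is the direction in which the jaws open and shut, and the axes are right-handed (so a half turn about x gives the same grasp; the last joint's range is limited). The gripper opens to 94 mm and grips with 3 to 60 N. Pads are 16 mm wide; open, the fingers measure 119 mm over their backs; the gripper's body (75 mm by 177 mm) begins 78 mm behind the grasp point.
Start: joints at [1.28, 0.3, 1.521, -0, 1.321, -0.067], TCP at [0.122, 0.536, 0.205] pointing down, gripper open.
Joint ranges: [-3.03, 3.03], [-0.79, 2.21], [0.23, 2.52], [-1.04, 4.18], [0, 3.07], [-2.55, 2.55]. Speed limits (rad/s): [2.22, 2.22, 2.57, 3.14, 3.14, 3.14].

## Interface

Orientations are given as a unit quaternion [x, y, z, w].
In Python, from bench import arm gives the robot as it stands. The module is installed in compiled form; this text tells all that it offers.
- The arm moves only by the shell command python3 -m creep 'ROWS' [OPENING] [FORCE]. ROWS is JSON, a list of rows, each a list of 6 numbers: the shift along the tool's x, y, z in mm, then the turn, a rotation vector about the tool's x, y, z in rad. A call has 1 to 12 rows; each row is the pose to reach, as a shift and turn from the pose commanded when the call began, along the tool's axes at that moment; what a row does not reach only later rows make up. A row lasts 1/12 s, in which the tool goes at most 41.7 mm and 7.16 degrees, less where a joint would pass 70% of its speed; a pose out of reach is approached as far as the arm can. A call with a gripper value outside its range is refused whole. OPENING is the closure, from -1 (fully open) to 1 (shut), so that 0 is half open, set as the call begins (- or left out, the last holds). The fingers move at their own pace and stop on an object; FORCE is the grip in N (left out, the last holds). Time passes only in rows, so rows that repeat a pose let the fingers close. It gives the time, the measured TCP pose, the force and the opening at its end, in the units of the state.
- arm.get_obs(): the state, without advancing time (a new reading comes with each control period).
- arm.snapshot(name): name is "scene" or "top" or "wrist"; returns the picture (480x640x3 uint8, red, green, blue); there is no depth.
- arm.camera_params(name): a dict with "vfov" (degrees; the focal length in pixels is half the picture's height over the tangent of half this angle, whatever the lens; pixels are square), "cx", "cy" (the principal point, pixels), "dist_coeffs" ([k1, k2, p1, p2, k3] as OpenCV has them; the pictures are not rectified), "T" (4x4, takes a point from camera to world coordinates); the wrist camera has in their place "hand_eye" (4x4, takes a point from camera to tool coordinates, whose origin is the TCP and whose axes are the tool frame's). Camera axes: x right, y down, z forward; pixel columns grow to the right and rows downward; lengths in m; the calibration is good to about 2 mm. A picture is of the moment at which its call begins: read the wrist's pose just before it. camera_params takes no time and is no camera call.
- arm.job_done(): hands the job in, once; it reports no verdict.
The state is a dict: "time": time; "qpos": joint angles; "dq": joint speeds; "joint_efforts": joint torques, N m; "tool_pos": TCP position; "orientation": TCP orientation; "contact_force": force on the tool from outside, world axes, zero at the start; "ft_torque": the same for the moment, N m; "width": opening from 0.0 (shut) to 1.0 (fully open).
Only numpy, scipy, OpenCV 4.12 (cv2) and the standard library are available. Lean on these libraries where they do the work, as an engineer would, in place of code of your own. Each camera call takes 0.05 s, during which the arm holds its last target. There are 200 camera calls.

## Task

Pull the cabinet's drawer out to its stop, then pick up the scoop and use it to move all five wooden balls from the parts bin into the drawer. Never touch the balls with the gripper or spill one outside the bin and drawer; at the end leave the drawer fully out and the scoop standing flat on the table, and do not disturb the other things.

Things in the scene. Friction and masses are not known exactly. Their poses are not given: they have to be found in the camera images.
- bin: heavy grey open parts bin, fixed. Origin: on the table, on the bin's y centre line. Inner floor 6 mm above the table, flat from x = -120 to +100; inside width 108; walls 50 tall, 5 thick; front wall at x = -125 to -120. From x = +100 the far end rises outward as a slope at 55 degrees to the rim at about x = +132. The balls lie on the far (+x) half of the floor.
- cabinet: low wooden one-drawer bench cabinet, fixed, 190 mm wide (y) and 95 tall. Origin: on the table under the closed drawer's handle bar. Its front face is at x = +35, its back at x = +235; the drawer slides out towards -x. Two low rolls of stock (22 tall) are fixed on its top near the back.
- drawer (a joint): travel of the drawer, m: 0 closed, 0.125 at its outer stop; it moves along the cabinet's -x axis. Starts nearly shut.
- drawer_handle (a point): middle of the drawer's handle bar: steel bar 11 mm thick, 90 long along y, 60 above the table, standing 35 off the drawer front; axes as the cabinet's. Moves with the drawer.
- drawer_floor (a point): centre of the drawer's inner floor, 17 mm above the table; inside 150 (x) by 152 (y); walls rise 55 above this floor; front panel (at x = -92 to -80) to 82 above the table. Axes as the cabinet's; moves with the drawer. With the drawer fully out, the part from x = -75 to +45 is open to above.
- scoop: metal hand scoop, standing flat. Origin: underside of the pan, mid-length. +x points to the open lip at x = +52; floor 2 mm thick; back wall at x = -53; outside width 94, inside 89; walls 34 tall, no side walls on the front 30. A post on the back wall (14 wide) bears a straight level wooden handle, x = -53 to -148, 18 wide (y), 24 tall, centre line 78 above the underside. About 0.25 kg.
- scoop_grip (a point): point on the centre line of the scoop's handle, 85 mm behind the scoop's origin and 78 above its underside; good place to grip, fingers closing along the scoop's y.
- scoop_lip (a point): middle of the scoop's front edge, at its underside, 52 mm ahead of the scoop's origin.
- ball1: one of five alike turned wooden balls, 28 mm diameter, about 12 g; origin at its centre. Starts on the bin's floor.
- ball2: one of five alike turned wooden balls, 28 mm diameter, about 12 g; origin at its centre. Starts on the bin's floor.
- ball3: one of five alike turned wooden balls, 28 mm diameter, about 12 g; origin at its centre. Starts on the bin's floor.
- ball4: one of five alike turned wooden balls, 28 mm diameter, about 12 g; origin at its centre. Starts on the bin's floor.
- ball5: one of five alike turned wooden balls, 28 mm diameter, about 12 g; origin at its centre. Starts on the bin's floor.
- thread_cone: upright cone of dark red thread, 140 mm tall, 72 across the foot; a bystander, to be left in place. Origin: centre of its underside.
- glue_jar: upright round jar with white cap, 85 mm tall, 64 across; a bystander, to be left in place. Origin: centre of its underside.
- tape_roll: roll of paper tape lying flat, 84 mm across, 25 tall; a bystander, to be left in place. Origin: centre of its underside.
- ribbon_reel: brown card ribbon reel lying flat, 76 mm across, 30 tall; a bystander, to be left in place. Origin: centre of its underside.
- mug: blue mug standing upright, 90 mm tall, 80 across, handle on its +y side; a bystander, to be left in place. Origin: centre of its underside.
- lamp_foot: turned brass lamp foot standing upright, 120 mm tall, 90 across the foot; a bystander, to be left in place. Origin: centre of its underside.
- glue_brush: glue brush lying on the table along its x axis, about 200 mm long, handle to -x; a bystander, to be left in place. Origin: centre of its underside.
There are look-alikes about, which are no part of the job. Leave any orange or yellow look-alike of the scoop alone.

How it is judged:
On the way, in this order (a step that is already met when the one before it is completed fails the run):
1. the drawer is pulled out to its stop (within 5 mm) (value of joint drawer above 0.12 m), for 0.2 s.
2. at least one ball lies in the scoop's pan and the scoop is lifted more than 70 mm above the table (height (world z) of scoop above 0.07 m and ((x of ball1 in the frame of scoop between -0.053 and 0.06 m and y of ball1 in the frame of scoop between -0.045 and 0.045 m and z of ball1 in the frame of scoop between 0.005 and 0.06 m) or (x of ball2 in the frame of scoop between -0.053 and 0.06 m and y of ball2 in the frame of scoop between -0.045 and 0.045 m and z of ball2 in the frame of scoop between 0.005 and 0.06 m) or (x of ball3 in the frame of scoop between -0.053 and 0.06 m and y of ball3 in the frame of scoop between -0.045 and 0.045 m and z of ball3 in the frame of scoop between 0.005 and 0.06 m) or (x of ball4 in the frame of scoop between -0.053 and 0.06 m and y of ball4 in the frame of scoop between -0.045 and 0.045 m and z of ball4 in the frame of scoop between 0.005 and 0.06 m) or (x of ball5 in the frame of scoop between -0.053 and 0.06 m and y of ball5 in the frame of scoop between -0.045 and 0.045 m and z of ball5 in the frame of scoop between 0.005 and 0.06 m))), for 0.2 s.
At the end, for the whole second after the job is handed in: The drawer is out to within 5 mm of its stop; all five balls lie inside the drawer at rest (below 0.05 m/s); the scoop stands upright on the table (underside within 6 mm of it, tilt under 0.08 rad), at rest (value of joint drawer above 0.12 m and x of ball1 in the frame of drawer_floor between -0.078 and 0.078 m and y of ball1 in the frame of drawer_floor between -0.078 and 0.078 m and z of ball1 in the frame of drawer_floor between 0.005 and 0.052 m and x of ball2 in the frame of drawer_floor between -0.078 and 0.078 m and y of ball2 in the frame of drawer_floor between -0.078 and 0.078 m and z of ball2 in the frame of drawer_floor between 0.005 and 0.052 m and x of ball3 in the frame of drawer_floor between -0.078 and 0.078 m and y of ball3 in the frame of drawer_floor between -0.078 and 0.078 m and z of ball3 in the frame of drawer_floor between 0.005 and 0.052 m and x of ball4 in the frame of drawer_floor between -0.078 and 0.078 m and y of ball4 in the frame of drawer_floor between -0.078 and 0.078 m and z of ball4 in the frame of drawer_floor between 0.005 and 0.052 m and x of ball5 in the frame of drawer_floor between -0.078 and 0.078 m and y of ball5 in the frame of drawer_floor between -0.078 and 0.078 m and z of ball5 in the frame of drawer_floor between 0.005 and 0.052 m and linear speed of each of ball1, ball2, ball3, ball4, ball5 below 0.05 m/s and height (world z) of scoop between -0.004 and 0.006 m and angle between scoop's own z axis and vertical below 0.08 rad and linear speed of scoop below 0.02 m/s); the robot touches nothing.
It fails at once if a ball is touched by the gripper's fingers or the arm (over 0.3 N) (contact force between any of the fingers, the arm and ball1 above 0.3 N or contact force between any of the fingers, the arm and ball2 above 0.3 N or contact force between any of the fingers, the arm and ball3 above 0.3 N or contact force between any of the fingers, the arm and ball4 above 0.3 N or contact force between any of the fingers, the arm and ball5 above 0.3 N).
It fails at once if a ball is spilled onto the table or floor (height (world z) of any of ball1, ball2, ball3, ball4, ball5 below 0.0165 m).
It fails at once if a bystander is moved more than 30 mm (distance of any of thread_cone, glue_jar, tape_roll, ribbon_reel, mug, lamp_foot, glue_brush from where it was at the start of the episode above 0.03 m).
It fails at once if a standing bystander is tipped by more than 0.35 rad (angle between any of thread_cone, glue_jar, tape_roll, ribbon_reel, mug, lamp_foot's own z axis and vertical above 0.35 rad).
It also fails if it takes over 72 s, if anything falls off the work surface, if the arm or the gripper's body presses on something with over 40 N, if the wrist force passes 120 N, or if a joint passes its speed limit or range.

## Working session

There is one attempt and no reset: what is moved stays moved. The work goes in short steps, Python scripts to look and compute and a shell command to move; the robot and the scene stay as the last step left them, time stands still between calls to the robot, and variables do not carry over. Pictures are saved under pics/ and viewed, about 8 in all and at most 12, crops included, and the job is handed in when it is done.

```bash
mkdir -p pics
python3 - <<'E'
from bench import arm
import cv2
for n in ("scene","top"):
    cv2.imwrite(f"pics/{n}0.png",arm.snapshot(n)[:,:,::-1]); p=arm.camera_params(n); print(n,p)
print(arm.camera_params("wrist"),arm.grip_depth); print(arm.get_obs())
E
```

```text
scene {'vfov': 50.872217046158205, 'cx': 321.29611335466547, 'cy': 238.44283990463208, 'dist_coeffs': array([-0.14126788,  0.        ,  0.        ,  0.        ,  0.        ]), 'T': array([[-0.57210151,  0.69933219, -0.42852579,  1.01206973],
       [ 0.82013523,  0.48214794, -0.30807722,  0.36585092],
       [-0.00883549, -0.52770054, -0.84938453,  1.111069  ],
       [ 0.        ,  0.        ,  0.        ,  1.        ]])}
top {'vfov': 53.04476924937129, 'cx': 316.33065891431653, 'cy': 234.24057654891845, 'dist_coeffs': array([-0.11355581,  0.        ,  0.        ,  0.        ,  0.        ]), 'T': array([[-0.01937971, -0.99544585,  0.09333805,  0.37114681],
       [-0.99976636,  0.01840026, -0.01134281,  0.01660231],
       [ 0.00957371, -0.09353607, -0.99556986,  1.45446514],
       [ 0.        ,  0.        ,  0.        ,  1.        ]])}
{'vfov': 67.84130956164941, 'cx': 314.4964864401112, 'cy': 237.02419738358083, 'dist_coeffs': array([-0.05005055,  0.        ,  0.        ,  0.        ,  0.        ]), 'hand_eye': array([[ 1.56563568e-03, -2.33101902e-01,  9.72451054e-01,
        -1
[... 242 characters left out ...]
0,
         1.00000000e+00]])} 0.0188
{'time': 0.1, 'qpos': array([ 1.28038173e+00,  3.00382517e-01,  1.52148095e+00,  8.82959320e-06,
        1.32065809e+00, -6.66081973e-02]), 'dq': array([-0.00071446, -0.00147541, -0.00117607,  0.00239282,  0.00080608,
       -0.00029637]), 'joint_efforts': array([ 2.58354747e-03, -5.32646334e+01, -3.53283906e+01,  7.09332456e-02,
        2.34963780e-02, -1.17168256e-04]), 'tool_pos': array([0.12201373, 0.53608182, 0.20497727]), 'orientation': array([ 0.07864057,  0.70274522, -0.07928589,  0.70262263]), 'contact_force': array([ 0.27891786, -0.39058075,  0.63828889]), 'ft_torque': array([-0.0249105 , -0.01185628,  0.03144576]), 'width': 1.0004371730802577}
```

View pics/top0.png

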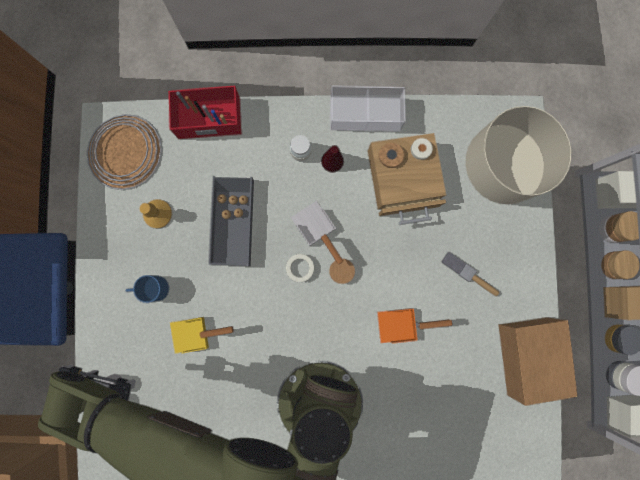

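View pics/scene0.png

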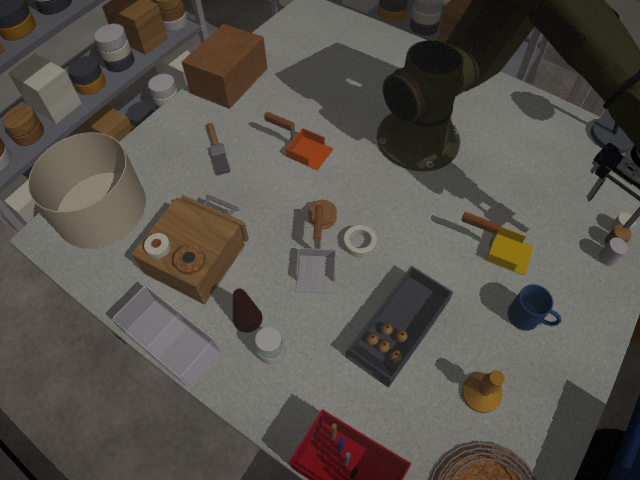

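The candidates for the scoop, in top-view pixels, are the grey pan at (316,222) with its handle to (340,262), the yellow one at (190,335), the orange one at (397,325), and the grey glue brush at (470,272). By the description I choose the grey metal one. I'll check it in close crops.

```bash
cat > h.py <<'E'
import numpy as np, cv2
from bench import arm
from scipy.spatial.transform import Rotation as R
def ray(n,uv,obs=None):
    p=arm.camera_params(n); f=240/np.tan(np.radians(p["vfov"])/2)
    K=np.array([[f,0,p["cx"]],[0,f,p["cy"]],[0,0,1]])
    x=cv2.undistortPoints(np.array([[uv]],float),K,p["dist_coeffs"])[0,0]
    if n=="wrist":
        M=np.eye(4);M[:3,:3]=R.from_quat(obs["orientation"]).as_matrix();M[:3,3]=obs["tool_pos"];T=M@p["hand_eye"]
    else: T=p["T"]
    d=T[:3,:3]@np.array([*x,1]);return T[:3,3],d/np.linalg.norm(d)
def atz(n,uv,z,obs=None):
    o,d=ray(n,uv,obs);return o+d*(z-o[2])/d[2]
def tri(a,b):
    (o,d),(p,e)=a,b
    s=np.linalg.lstsq(np.stack([d,-e],1),p-o,rcond=None)[0]
    P,Q=o+s[0]*d,p+s[1]*e;return (P+Q)/2,np.linalg.norm(P-Q)
def delta(pos,Rm,obs=None):
    "shift (mm) and rotvec in tool axes from the present pose to tcp pos, rotation Rm"
    o=obs or arm.get_obs();T=R.from_quat(o["orientation"])
    return np.round(T.inv().apply(np.array(pos)-o["tool_pos"])*1000,1),np.round((T.inv()*R.from_matrix(Rm)).as_rotvec(),3)
def Rxy(x,y):
    x=np.array(x,float);x/=np.linalg.norm(x);y=np.array(y,float);y-=x*(x@y);y/=np.linalg.norm(y)
    return np.stack([x,y,np.cross(x,y)],1)
E
python3 - <<'E'
import cv2
a=cv2.imread('pics/top0.png')[125:290,200:460];cv2.imwrite('pics/topc.png',cv2.resize(a,None,fx=3,fy=3,interpolation=2))
a=cv2.imread('pics/scene0.png')[170:390,130:460];cv2.imwrite('pics/scc.png',cv2.resize(a,None,fx=2.4,fy=2.4,interpolation=2))
E
```

```text
(no output)
```

View pics/topc.png

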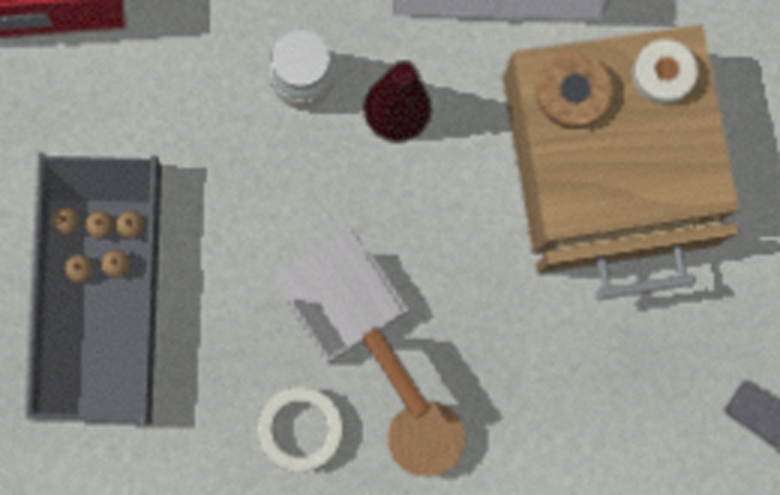

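View pics/scc.png

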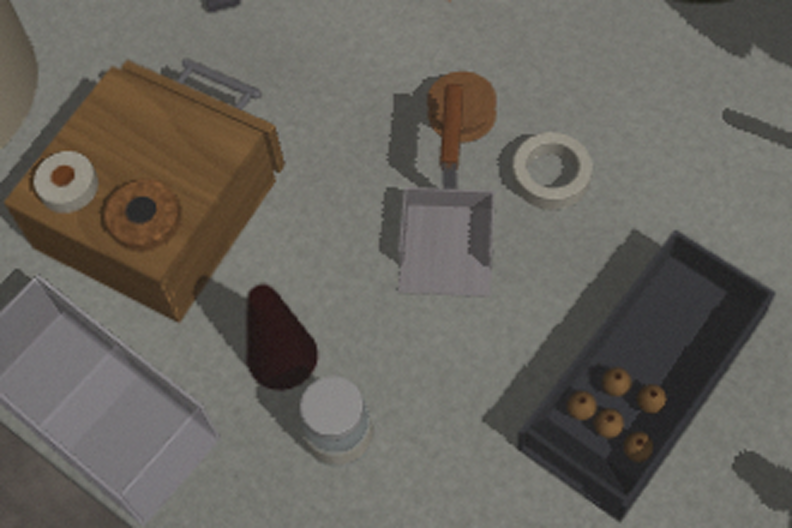

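The crops confirm it: a grey metal pan with a brown handle running over the ribbon reel. The pan is at (345,290) in the top crop. The drawer bar runs from (600,297) to (692,282), and the bin is at left with five balls at its far end. Next I'll triangulate.

Run:
```python
from h import *
t=lambda u,v:ray("top",((u+.5)/3-.5+200,(v+.5)/3-.5+125))
s=lambda u,v:ray("scene",((u+.5)/2.4-.5+130,(v+.5)/2.4-.5+170))
pts={'handle far end top':((418,408),(454,88)),'handle near':((375,334),(450,152)),
'lipR?':((347,234),(399,293)),'lipL':((281,278),(490,296)),'backR':((408,308),(402,190)),'backL':((333,360),(492,193)),
'barL':((600,297),(260,95)),'barR':((692,282),(185,65)),
'binNearL':((30,416),(773,294)),'binNearR':((150,423),(677,234)),'binFarL':((42,156),(622,516)),'binFarR':((157,158),(523,435)),
'drawertopL':((542,268),(281,165)),'cabBackL':((515,53),(180,312)),'cabR':((703,27),(8,204)),
'b1':((65,221),(639,445)),'b2':((98,223),(609,423)),'b3':((130,223),(582,404)),'b4':((78,268),(652,398)),'b5':((115,263),(617,381)),
'reel':((426,438),(462,105)),'cone':((398,110),(282,365)),'jarcap':((301,57),(332,402)),'tape':((301,430),(552,168))}
for k,(a,b) in pts.items():
    P,e=tri(t(*a),s(*b));print(k,np.round(P,4),round(e*1e3,1))
```

```text
handle far end top [ 0.423  -0.0625  0.0897] 1.5
handle near [ 0.4925 -0.0212  0.0936] 2.9
lipR? [ 0.6075 -0.0012 -0.0095] 5.3
lipL [ 0.5602  0.0723 -0.0092] 6.5
backR [ 0.5248 -0.0583  0.0284] 1.2
backL [0.4738 0.0185 0.0253] 1.7
barL [ 0.5287 -0.2447  0.0549] 1.4
barR [ 0.5432 -0.3387  0.0533] 2.0
binNearL [0.4229 0.3163 0.0456] 1.7
binNearR [0.4135 0.2015 0.0356] 5.7
binFarL [0.6869 0.3076 0.0244] 2.0
binFarR [0.6784 0.1912 0.0376] 2.4
drawertopL [ 0.5646 -0.1951  0.0057] 2.5
cabBackL [ 0.7724 -0.1614  0.0419] 23.8
cabR [ 0.7904 -0.3514  0.0883] 2.1
b1 [0.6199 0.2849 0.0221] 0.8
b2 [0.6173 0.2509 0.0228] 1.8
b3 [0.6162 0.2192 0.0235] 0.3
b4 [0.5722 0.2715 0.021 ] 1.6
b5 [0.5764 0.2345 0.021 ] 0.9
reel [ 0.3953 -0.0733  0.0172] 0.0
cone [ 0.7374 -0.0549 -0.0175] 0.6
jarcap [0.7653 0.0435 0.0885] 0.0
tape [0.4058 0.0509 0.0137] 0.2
```

Run:
```python
from h import *
o=arm.get_obs();T=R.from_quat(o["orientation"]).as_matrix();print(T.round(3))
cx=np.array([.988,.152,0]);dn=[0,0,-1]
for y in (cx,-cx):
  Rm=Rxy(dn,y)
  for p in ([.45,.25,.25],[.53,-.29,.2]): print(delta(p,Rm))
```

```text
[[-0.     0.222  0.975]
 [-0.001  0.975 -0.222]
 [-1.    -0.001 -0.   ]]
(array([ -44.9, -206.2,  383.3]), array([1.194e+00, 0.000e+00, 1.000e-03]))
(array([   5.6, -714.9,  581.2]), array([1.194e+00, 0.000e+00, 1.000e-03]))
(array([ -44.9, -206.2,  383.3]), array([-1.947e+00, -1.000e-03,  1.000e-03]))
(array([   5.6, -714.9,  581.2]), array([-1.947e+00, -1.000e-03,  1.000e-03]))
```

```bash
python3 -m creep '[[-45,-206,383,1.194,0,0],[-45,-206,383,1.194,0,0],[-45,-206,383,1.194,0,0],[-45,-206,383,1.194,0,0],[-45,-206,383,1.194,0,0],[-45,-206,383,1.194,0,0],[-45,-206,383,1.194,0,0],[-45,-206,383,1.194,0,0],[-45,-206,383,1.194,0,0],[-45,-206,383,1.194,0,0],[-45,-206,383,1.194,0,0],[-45,-206,383,1.194,0,0]]' 0.4
python3 - <<'E'
from h import *
cx=np.array([.988,.152,0]);print(delta([.52,-.29,.2],Rxy([0,0,-1],cx)))
E
```

```text
time: 1.1
tool_pos: [0.4522, 0.2477, 0.2503]
orientation: [0.461, 0.536, -0.462, 0.536]
contact_force: [-0.0, -0.0, -0.1]
width: 0.301
(array([ 50.6, -12.6, 541.7]), array([-0.004,  0.001,  0.   ]))
```

```bash
python3 -m creep '[[50,-13,540,0,0,0],[50,-13,540,0,0,0],[50,-13,540,0,0,0],[50,-13,540,0,0,0],[50,-13,540,0,0,0],[50,-13,540,0,0,0],[50,-13,540,0,0,0],[50,-13,540,0,0,0],[50,-13,540,0,0,0],[50,-13,540,0,0,0],[50,-13,540,0,0,0],[50,-13,540,0,0,0]]' && python3 -m creep '[[0,0,20,0,0,0],[0,0,40,0,0,0],[0,0,40,0,0,0]]'
python3 - <<'E'
from h import *
o=arm.get_obs();im=arm.snapshot("wrist");cv2.imwrite("pics/w1.png",im[:,:,::-1]);print(o)
np.save("w1.npy",o)
E
```

```text
time: 2.1
tool_pos: [0.5137, -0.2447, 0.204]
orientation: [0.46, 0.537, -0.46, 0.537]
contact_force: [0.7, -0.1, 0.2]
width: 0.296
time: 2.35
tool_pos: [0.5198, -0.285, 0.2034]
orientation: [0.461, 0.537, -0.461, 0.536]
contact_force: [0.3, -0.3, -0.3]
width: 0.299
{'time': 2.35, 'qpos': array([-5.63252923e-01,  3.97950509e-01,  1.39444841e+00, -2.62563773e-04,
        1.35036464e+00, -7.14248744e-01]), 'dq': array([ 0.05466451, -0.0401913 ,  0.05864607,  0.00753918, -0.00906919,
        0.0452288 ]), 'joint_efforts': array([-1.35363746e+00, -5.77691317e+01, -3.69626176e+01,  3.88295855e-02,
        2.26067137e-01, -5.77419475e-01]), 'tool_pos': array([ 0.51975086, -0.28501283,  0.20335965]), 'orientation': array([ 0.46069698,  0.53669827, -0.46099716,  0.53590566]), 'contact_force': array([ 0.25261374, -0.28699204, -0.31638279]), 'ft_torque': array([0.00474847, 0.0938158 , 0.01535765]), 'width': 0.2988493755020968}
```

View pics/w1.png

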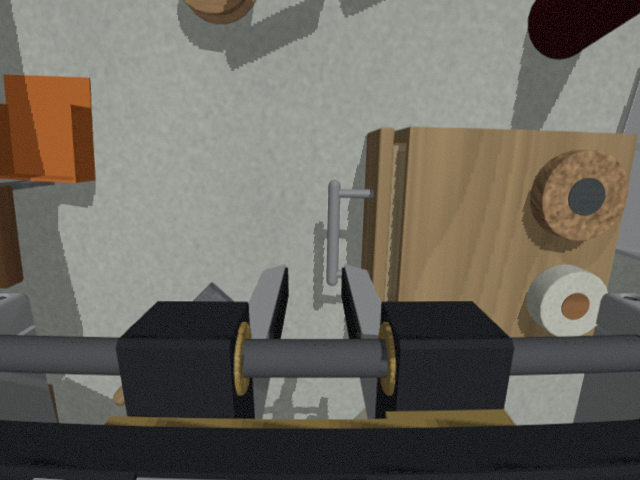

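The bar runs from (334,182) to (332,283) and is nearly parallel to the image's vertical, so the yaw is right. The drawer front is at about u=366.

Run:
```python
from h import *
o=np.load("w1.npy",allow_pickle=True).item()
a=atz("wrist",(334,182),.06,o);b=atz("wrist",(332,283),.06,o);c=(a+b)/2
print(a,b,c, atz("wrist",(363,192),.082,o),atz("wrist",(367,225),.082,o))
# two-view bar height
f=lambda u,v:ray("top",((u+.5)/3-.5+200,(v+.5)/3-.5+125))
print(tri(f(600,297),ray("wrist",(334,182),o)),tri(f(692,282),ray("wrist",(332,283),o)))
d=a-b;d/=np.linalg.norm(d);cx=np.array([d[1],-d[0],0]);print(np.degrees(np.arctan2(cx[1],cx[0])),np.linalg.norm(a-b))
print(delta([*c[:2],.039],Rxy([0,0,-1],cx)))
```

```text
[ 0.53161399 -0.24185407  0.06      ] [ 0.54542101 -0.33706252  0.06      ] [ 0.5385175  -0.28945829  0.06      ] [ 0.55569255 -0.244765    0.082     ] [ 0.56423353 -0.27214492  0.082     ]
(array([ 0.52926529, -0.24192865,  0.06901845]), np.float64(0.0038247179432796216)) (array([ 0.5433567 , -0.33595314,  0.06210738]), np.float64(0.003685980677104398))
8.251448356400049 0.09620438472676476
(array([164.5,  17.8,   9.1]), array([ 0.008, -0.001,  0.001]))
```

```bash
python3 -m creep '[[30,17,9,0.008,0,0],[60,17,9,0.008,0,0],[80,17,9,0.008,0,0],[80,17,9,0.008,0,0]]' 0.54 && python3 -m creep '[[20,0,0,0,0,0],[40,0,0,0,0,0],[60,0,0,0,0,0],[75,0,0,0,0,0],[84,0,0,0,0,0],[84,0,0,0,0,0],[84,0,0,0,0,0]]' && python3 -m creep '[[0,0,0,0,0,0],[0,0,0,0,0,0],[0,0,0,0,0,0],[0,0,0,0,0,0],[0,0,0,0,0,0]]' 1 30
```

```text
time: 2.73
tool_pos: [0.5366, -0.2865, 0.1199]
orientation: [0.462, 0.538, -0.462, 0.533]
contact_force: [0.1, 0.3, -1.7]
width: 0.226
time: 3.32
tool_pos: [0.5386, -0.2888, 0.0416]
orientation: [0.462, 0.535, -0.462, 0.535]
contact_force: [-0.2, 0.2, 1.1]
width: 0.232
time: 3.73
tool_pos: [0.5385, -0.2894, 0.0417]
orientation: [0.463, 0.534, -0.462, 0.535]
contact_force: [-2.8, 0.9, 7.5]
width: 0.103
```

```bash
python3 -m creep '[[0,-5,0,0,0,0],[0,-15,0,0,0,0],[0,-27,0,0,0,0],[0,-39,0,0,0,0],[0,-51,0,0,0,0],[0,-63,0,0,0,0],[0,-75,0,0,0,0],[0,-85,0,0,0,0],[0,-93,0,0,0,0],[0,-100,0,0,0,0],[0,-100,0,0,0,0]]' && python3 -m creep '[[0,-2,0,0,0,0],[0,-4,0,0,0,0],[0,-6,0,0,0,0],[0,-8,0,0,0,0],[0,-10,0,0,0,0],[0,-10,0,0,0,0]]'
```

```text
time: 4.65
tool_pos: [0.4386, -0.3033, 0.0416]
orientation: [0.463, 0.535, -0.462, 0.535]
contact_force: [-5.8, 7.2, 13.9]
width: 0.103
time: 5.15
tool_pos: [0.4297, -0.3046, 0.0416]
orientation: [0.463, 0.534, -0.462, 0.535]
contact_force: [-0.1, 8.6, 12.4]
width: 0.105
```

```bash
python3 -m creep '[[0,-2,0,0,0,0],[0,-4,0,0,0,0],[0,-6,0,0,0,0],[0,-6,0,0,0,0]]' && python3 -m creep '[[0,-2,0,0,0,0],[0,-4,0,0,0,0],[0,-4,0,0,0,0]]'&& python3 -m creep '[[0,-2,0,0,0,0],[0,-4,0,0,0,0],[0,-4,0,0,0,0]]'
```

```text
time: 5.48
tool_pos: [0.4237, -0.3054, 0.0416]
orientation: [0.463, 0.535, -0.462, 0.535]
contact_force: [0.0, 9.8, 12.4]
width: 0.103
time: 5.73
tool_pos: [0.4225, -0.3056, 0.0417]
orientation: [0.464, 0.533, -0.461, 0.537]
contact_force: [24.7, 13.4, -0.5]
width: 0.107
time: 5.98
tool_pos: [0.4221, -0.3058, 0.0419]
orientation: [0.466, 0.53, -0.459, 0.539]
contact_force: [58.8, 19.3, -18.1]
width: 0.117
```

```bash
python3 -m creep '[[0,3,0,0,0,0],[0,6,0,0,0,0],[0,6,0,0,0,0]]' && python3 -m creep '[[0,0,0,0,0,0],[0,0,0,0,0,0],[0,0,0,0,0,0],[-20,0,0,0,0,0],[-50,0,0,0,0,0],[-90,0,0,0,0,0],[-130,0,0,0,0,0],[-165,0,0,0,0,0],[-165,0,0,0,0,0]]' 0.56
python3 - <<'E'
from h import *
h=np.radians(-59.3)
print(delta([.45,-.045,.24],Rxy([0,0,-1],[np.cos(h),np.sin(h),0])))
E
```

```text
time: 6.23
tool_pos: [0.4226, -0.3056, 0.0417]
orientation: [0.463, 0.534, -0.462, 0.536]
contact_force: [7.6, 9.3, 10.4]
width: 0.108
time: 6.98
tool_pos: [0.4227, -0.3078, 0.2123]
orientation: [0.463, 0.531, -0.463, 0.538]
contact_force: [0.2, 0.1, -0.7]
width: 0.221
(array([ -29.2,   65. , -255.9]), array([ 1.18 ,  0.003, -0.01 ]))
```

```bash
python3 -m creep '[[-29,65,-256,1.18,0,0],[-29,65,-256,1.18,0,0],[-29,65,-256,1.18,0,0],[-29,65,-256,1.18,0,0],[-29,65,-256,1.18,0,0],[-29,65,-256,1.18,0,0],[-29,65,-256,1.18,0,0],[-29,65,-256,1.18,0,0],[-29,65,-256,1.18,0,0],[-29,65,-256,1.18,0,0],[-29,65,-256,1.18,0,0],[-29,65,-256,1.18,0,0]]' -0.1
python3 - <<'E'
from h import *
o=arm.get_obs();im=arm.snapshot("wrist");cv2.imwrite("pics/w2.png",im[:,:,::-1]);np.save("w2.npy",o);print(o['qpos'])
E
```

```text
time: 7.98
tool_pos: [0.4485, -0.0436, 0.2341]
orientation: [-0.682, -0.187, 0.682, -0.187]
contact_force: [-0.2, 0.1, -1.8]
width: 0.548
[-1.78145351e-01  5.24231769e-02  1.74434710e+00 -1.58201396e-04
  1.34511513e+00  8.58428260e-01]
```

View pics/w2.png

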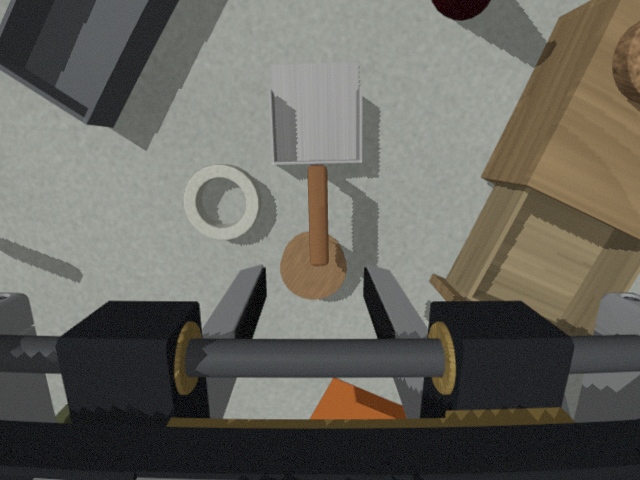

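The wrist view shows the scoop upright in the picture. The handle's top face runs from (317,167) to (318.5,264), with the lip at v=64, and the drawer stands open at right.

Run:
```python
from h import *
o=np.load("w2.npy",allow_pickle=True).item()
f=lambda u,v:ray("top",((u+.5)/3-.5+200,(v+.5)/3-.5+125))
print(tri(f(418,410),ray("wrist",(318.5,264),o)),tri(f(375,334),ray("wrist",(317,167),o)))
a=atz("wrist",(318.5,264),.09,o);b=atz("wrist",(317,167),.09,o);l=atz("wrist",(315.5,64),.002,o)
print(a,b,l,np.linalg.norm(a-b))
for p,q in((a,b),(a,l)): d=q-p;print(np.degrees(np.arctan2(d[1],d[0])))
d=(l-a)[:2];d/=np.linalg.norm(d)
g=a[:2]+.063*d; g2=l[:2]-.137*d;print(g,g2)
print(delta([*((g+g2)/2),.065],Rxy([0,0,-1],[d[1],-d[0],0])))
```

```text
(array([ 0.42096594, -0.06278454,  0.0964661 ]), np.float64(0.0029557378702528944)) (array([ 0.49596629, -0.02097941,  0.06358768]), np.float64(0.0047506121479255455))
[ 0.41971964 -0.06531153  0.09      ] [ 0.49681663 -0.01785219  0.09      ] [0.58715661 0.03683022 0.002     ] 0.09053361444569194
31.615604372068223
31.38448601353058
[ 0.47350222 -0.03250248] [ 0.47020083 -0.03451643]
(array([169. ,   3.3, -25.3]), array([-0.011,  0.   ,  0.   ]))
```

```bash
python3 -m creep '[[30,3,-25,-0.011,0,0],[65,3,-25,-0.011,0,0],[95,3,-25,-0.011,0,0],[120,3,-25,-0.011,0,0],[145,3,-25,-0.011,0,0],[163,3,-25,-0.011,0,0],[177,3,-25,-0.011,0,0],[177,3,-25,-0.011,0,0],[177,3,-25,-0.011,0,0]]' && python3 -m creep '[[0,0,0,0,0,0],[0,0,0,0,0,0],[0,0,0,0,0,0],[0,0,0,0,0,0],[0,0,0,0,0,0],[0,0,0,0,0,0],[0,0,0,0,0,0]]' 1 60
```

```text
time: 8.78
tool_pos: [0.4714, -0.0335, 0.0572]
orientation: [-0.68, -0.191, 0.681, -0.191]
contact_force: [-0.6, 0.4, -0.2]
width: 0.549
time: 9.37
tool_pos: [0.4718, -0.0333, 0.0576]
orientation: [0.681, 0.191, -0.681, 0.191]
contact_force: [-1.5, 0.0, 3.9]
width: 0.188
```

```bash
python3 -m creep '[[-15,0,0,0,0,0],[-40,0,0,0,0,0],[-80,0,0,0,0,0],[-120,0,0,0,0,0],[-150,0,0,0,0,0],[-150,0,0,0,0,0]]'
python3 - <<'E'
from h import *
t=lambda u,v:atz("top",((u+.5)/3-.5+200,(v+.5)/3-.5+125),.05)
s=lambda u,v:atz("scene",((u+.5)/2.4-.5+130,(v+.5)/2.4-.5+170),.05)
T=[t(*p) for p in((29,419),(151,425),(40,155),(158,157))];S=[s(*p) for p in((774,294),(677,232),(622,518),(521,437))]
for X in (T,S):
  X=np.array(X)[:,:2];print(X.round(4).tolist())
  nl,nr,fl,fr=X
  d=(fl+fr-nl-nr)/2;L=np.linalg.norm(d);d/=L;near=(nl+nr)/2;print("len",L,"w",np.linalg.norm(nl-nr),np.linalg.norm(fl-fr),"yaw",np.degrees(np.arctan2(d[1],d[0])),"orig",near+.125*d, (fl+fr)/2-.134*d)
print(arm.get_obs()['tool_pos'])
E
```

```text
time: 9.87
tool_pos: [0.4735, -0.0336, 0.2131]
orientation: [0.684, 0.19, -0.678, 0.192]
contact_force: [-0.1, 0.3, -1.2]
width: 0.184
[[0.4201, 0.3156], [0.4123, 0.196], [0.6819, 0.3053], [0.6773, 0.1876]]
len 0.2635405264934403 w 0.11979145280760034 0.1178373474603161 yaw -2.0324226437424135 orig [0.54114465 0.25136608] [0.54568232 0.25120505]
[[0.4243, 0.3181], [0.4182, 0.205], [0.6966, 0.3091], [0.6844, 0.1938]]
len 0.26941048078252244 w 0.11322575650228135 0.11592943401956339 yaw -2.1568431500701846 orig [0.54615622 0.25685   ] [0.55655932 0.2564582 ]
[ 0.47354299 -0.03357299  0.21312436]
```

Run:
```python
from h import *
h=np.radians(-92.3);print(delta([.406,.2586,.21],Rxy([0,0,-1],[np.cos(h),np.sin(h),0])))
```

```text
(array([   2.2, -284.7,  -94.2]), array([ 0.587, -0.008, -0.003]))
```

```bash
python3 -m creep '[[2,-28,-10,0.06,0,0],[2,-56,-20,0.12,0,0],[2,-85,-30,0.18,0,0],[2,-115,-40,0.24,0,0],[2,-145,-50,0.3,0,0],[2,-175,-60,0.36,0,0],[2,-205,-70,0.42,0,0],[2,-235,-80,0.48,0,0],[2,-262,-88,0.54,0,0],[2,-285,-94,0.587,0,0],[2,-285,-94,0.587,0,0],[2,-285,-94,0.587,0,0]]'
python3 - <<'E'
from h import *
o=arm.get_obs();im=arm.snapshot("wrist");cv2.imwrite("pics/w3.png",im[:,:,::-1]);np.save("w3.npy",o);print(o['qpos'])
E
```

```text
time: 10.87
tool_pos: [0.4031, 0.2595, 0.2043]
orientation: [-0.706, 0.014, 0.708, 0.013]
contact_force: [-0.1, -1.2, -1.9]
width: 0.188
[ 4.95640727e-01  1.44091885e-01  1.71404377e+00 -3.75022500e-05
  1.28520756e+00  2.10415841e+00]
```

View pics/w3.png

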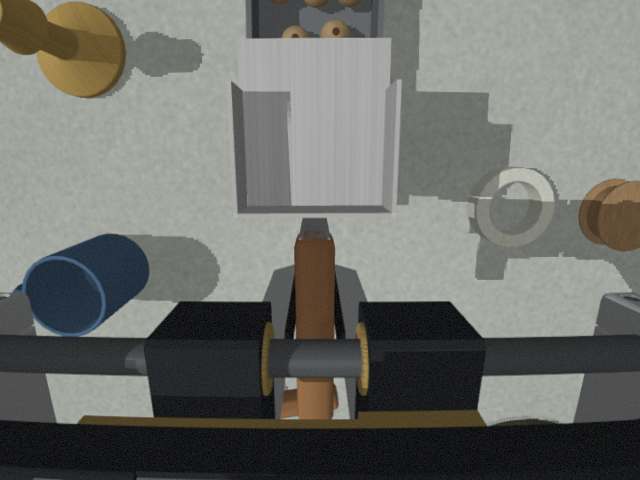

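The wrist view shows the bin rims at about u=247 and u=383 near v=20. The scoop's lip corners are at (239,38) and (391,38), and two balls show at (295,33) and (335,30).

Run:
```python
from h import *
im=cv2.imread("pics/w3.png")
g=im.astype(int).sum(2)
for v in (4,12,20,28,34): print(v,"L",g[v,240:266].tolist(),"R",g[v,366:394].tolist())
o=np.load("w3.npy",allow_pickle=True).item()
T=R.from_quat(o["orientation"])
for uv,z in(((247,20),.05),((383,20),.05),((239,38.5),.149),((391,38.5),.149),((239,212),.149),((393,212),.149)):
  p=atz("wrist",uv,z,o);print(uv,p.round(4),(T.inv().apply(p-o['tool_pos'])*1e3).round(1))
```

```text
4 L [491, 489, 496, 489, 476, 407, 301, 298, 305, 302, 288, 212, 157, 135, 154, 134, 139, 134, 161, 206, 202, 205, 207, 207, 205, 208] R [205, 221, 205, 207, 195, 182, 184, 236, 224, 227, 225, 220, 260, 296, 300, 299, 300, 306, 320, 330, 332, 320, 327, 325, 334, 327, 330, 343]
12 L [485, 486, 500, 500, 501, 439, 317, 300, 297, 299, 300, 237, 146, 140, 141, 140, 135, 116, 162, 196, 197, 208, 193, 214, 210, 204] R [261, 259, 266, 261, 290, 260, 221, 227, 231, 224, 222, 233, 258, 298, 301, 302, 297, 301, 318, 330, 320, 329, 343, 342, 333, 339, 335, 339]
20 L [503, 500, 506, 501, 500, 450, 330, 302, 289, 294, 284, 232, 150, 148, 133, 132, 151, 135, 162, 206, 206, 208, 211, 214, 211, 191] R [307, 299, 302, 299, 280, 230, 234, 222, 224, 239, 219, 238, 289, 300, 295, 303, 307, 309, 319, 329, 325, 341, 345, 334, 321, 326, 328, 323]
28 L [472, 479, 476, 480, 468, 434, 349, 302, 306, 297, 299, 253, 170, 129, 123, 142, 134, 137, 133, 187, 212, 189, 204, 201, 208, 206] R [296, 307, 308, 298, 271, 235, 221, 237, 234, 223, 228, 243, 297, 305, 315, 296, 306, 311, 327, 330, 334, 333, 331, 335, 327, 324, 334, 346]
34 L [487, 486, 481, 479, 488, 447, 356, 310, 310, 302, 302, 271, 178, 139, 141, 130, 132, 124, 149, 191, 205, 199, 204, 212, 192, 203] R [309, 297, 307, 306, 259, 231, 227, 231, 229, 232, 229, 259, 295, 304, 314, 294, 305, 328, 335, 341, 342, 326, 335, 330, 328, 335, 325, 331]
(247, 20) [0.5836 0.3105 0.05  ] [ 154.   -57.9 -178.7]
(383, 20) [0.5794 0.1944 0.05  ] [ 154.1   58.3 -178.8]
(239, 38.5) [0.5401 0.3005 0.149 ] [  55.1  -46.1 -135.4]
(391, 38.5) [0.5367 0.2085 0.149 ] [  55.2   45.9 -135.5]
(239, 212) [0.4338 0.309  0.149 ] [ 55.2 -50.7 -29. ]
(393, 212) [0.43   0.2065 0.149 ] [ 55.3  51.9 -28.9]
```

Run:
```python
from h import *
o=np.load("w3.npy",allow_pickle=True).item();o2=np.load("w2.npy",allow_pickle=True).item()
print(atz("wrist",(90,124),.05,o2)) # near right outer
for uv in((295,33),(335,30)):print(atz("wrist",uv,.02,o))
h=np.radians(-92.3);print(delta([.415,.2586,.1576-.03],Rxy([0,0,-1],[np.cos(h),np.sin(h),0])), R.from_quat(arm.get_obs()['orientation']).as_matrix().round(4),arm.get_obs()['tool_pos'])
```

```text
[0.41776911 0.19831772 0.05      ]
[0.58044987 0.27111887 0.02      ]
[0.58169643 0.23368148 0.02      ]
(array([ 76.9,  -0.3, -11.6]), array([ 0.002,  0.001, -0.001])) [[-1.200e-03 -3.860e-02 -9.993e-01]
 [-8.000e-04 -9.993e-01  3.860e-02]
 [-1.000e+00  9.000e-04  1.200e-03]] [0.40345517 0.25878991 0.204523  ]
```

```bash
python3 -m creep '[[0,0,-10,0,0,0],[0,0,-10,0,0,0],[35,0,-10,0,0,0],[65,0,-10,0,0,0],[90,0,-10,0,0,0],[110,0,-10,0,0,0],[122,0,-10,0,0,0],[130,0,-10,0,0,0],[134,0,-10,0,0,0],[134,0,-10,0,0,0],[134,0,-10,0,0,0]]' && python3 -m creep '[[2,0,0,0,0,0],[4,0,0,0,0,0],[5,0,0,0,0,0],[6,0,0,0,0,0],[6,0,0,0,0,0]]'
```

```text
time: 11.83
tool_pos: [0.4143, 0.2586, 0.072]
orientation: [0.707, -0.014, -0.707, -0.014]
contact_force: [-0.0, -0.9, -2.2]
width: 0.189
time: 12.25
tool_pos: [0.4137, 0.2586, 0.0653]
orientation: [-0.707, 0.014, 0.707, 0.014]
contact_force: [-0.0, 0.7, -1.9]
width: 0.188
```

```bash
python3 -m creep '[[1,0,0,0,0,0],[2,0,0,0,0,0],[2,0,0,0,0,0]]' && python3 -m creep '[[1,0,0,0,0,0],[1,0,0,0,0,0]]'
```

```text
time: 12.5
tool_pos: [0.4139, 0.2587, 0.0636]
orientation: [0.707, -0.014, -0.707, -0.014]
contact_force: [-2.7, -1.2, 3.4]
width: 0.185
time: 12.67
tool_pos: [0.4139, 0.2587, 0.0636]
orientation: [0.707, -0.014, -0.707, -0.014]
contact_force: [-8.3, -4.1, 18.5]
width: 0.188
```

```bash
python3 -m creep '[[-1,0,-4,0,0,0],[-1,0,-10,0,0,0],[-1,0,-17,0,0,0],[-1,0,-24,0,0,0],[-1,0,-31,0,0,0],[-1,0,-38,0,0,0],[-1,0,-45,0,0,0],[-1,0,-52,0,0,0],[-1,0,-59,0,0,0],[-1,0,-66,0,0,0],[-1,0,-72,0,0,0],[-1,0,-72,0,0,0]]' && python3 -m creep '[[0,0,-3,0,0,0],[0,0,-6,0,0,0],[0,0,-9,0,0,0],[0,0,-11,0,0,0],[0,0,-11,0,0,0]]'
```

```text
time: 13.67
tool_pos: [0.4872, 0.2557, 0.0636]
orientation: [0.707, -0.014, -0.707, -0.015]
contact_force: [1.7, 0.1, 1.7]
width: 0.188
time: 14.08
tool_pos: [0.4971, 0.2554, 0.0637]
orientation: [0.707, -0.014, -0.707, -0.014]
contact_force: [-3.4, -0.3, 6.8]
width: 0.187
```

Run:
```python
from h import *
o=arm.get_obs();im=arm.snapshot("wrist");cv2.imwrite("pics/w4.png",im[0:300,150:480,::-1].repeat(2,0).repeat(2,1));np.save("w4.npy",o)
```

```text
(no output)
```

View pics/w4.png

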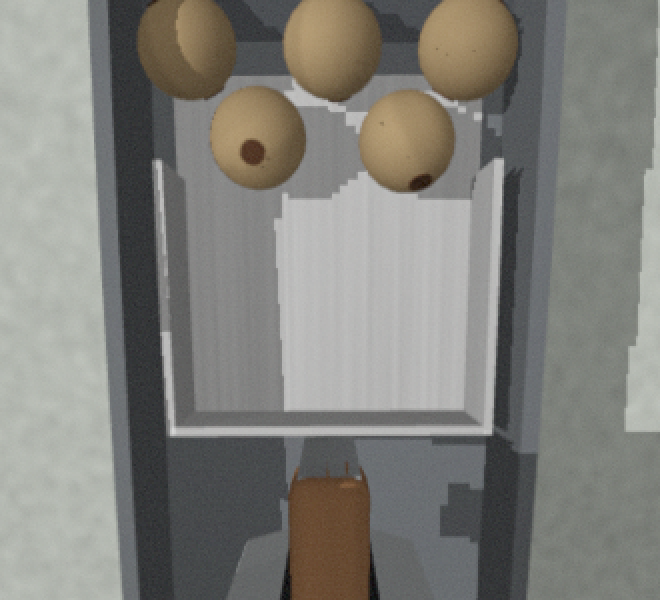

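The crop shows two balls already in the pan at (258,140) and (407,140). Three more sit at the lip against the slope at v≈45, and the scoop is centred. I'll push on to the slope.

```bash
python3 -m creep '[[0,0,-3,0,0,0],[0,0,-5,0,0,0],[0,0,-7,0,0,0],[0,0,-7,0,0,0]]' && python3 -m creep '[[0,0,-2,0,0,0],[0,0,-4,0,0,0],[0,0,-4,0,0,0]]' && python3 -m creep '[[0,0,-2,0,0,0],[0,0,-2,0,0,0]]'
```

```text
time: 14.47
tool_pos: [0.5041, 0.2551, 0.0637]
orientation: [0.707, -0.014, -0.707, -0.014]
contact_force: [-3.2, 1.4, 7.1]
width: 0.189
time: 14.72
tool_pos: [0.5073, 0.2551, 0.0636]
orientation: [-0.706, 0.014, 0.708, 0.014]
contact_force: [-8.5, 0.5, 10.5]
width: 0.185
time: 14.88
tool_pos: [0.5075, 0.2552, 0.0636]
orientation: [-0.705, 0.014, 0.709, 0.014]
contact_force: [-24.3, 1.1, 19.9]
width: 0.188
```

```bash
python3 -m creep '[[1,0,1,0,0.044,0],[2.5,0,1,0,0.087,0],[4,0,0,0,0.131,0],[5.5,0,-2,0,0.175,0],[7,0,-4,0,0.218,0],[8.5,0,-6,0,0.262,0],[10.5,0,-8,0,0.305,0],[12,0,-10,0,0.349,0],[12,0,-10,0,0.349,0],[12,0,-10,0,0.349,0]]'
python3 - <<'E'
from h import *
o=arm.get_obs();im=arm.snapshot("wrist");cv2.imwrite("pics/w5.png",im[0:300,150:480,::-1].repeat(2,0).repeat(2,1));print(o['qpos'],o['contact_force'])
E
```

```text
time: 15.72
tool_pos: [0.5193, 0.2543, 0.0509]
orientation: [0.818, -0.017, -0.574, -0.011]
contact_force: [0.5, 0.5, -3.6]
width: 0.186
[ 0.46987028  0.40755412  1.81887752 -0.28663144  0.62940126  2.28865213] [ 0.53246984  0.46296124 -3.59762109]
```

View pics/w5.png

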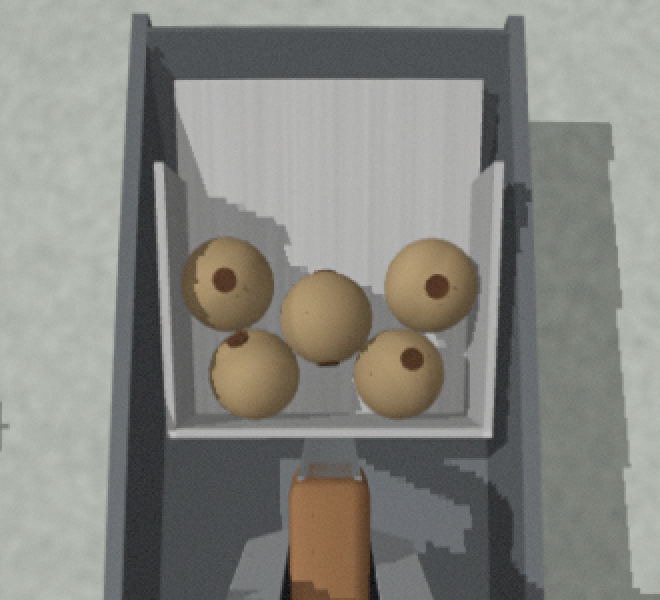

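All five balls are in the pan, resting near its back wall. I'll lift with the 20° nose-up pitch held.

```bash
python3 -m creep '[[-7,0,-2.6,0,0,0],[-19,0,-6.8,0,0,0],[-33,0,-12,0,0,0],[-50,0,-18,0,0,0],[-70,0,-25.5,0,0,0],[-90,0,-33,0,0,0],[-110,0,-40,0,0,0],[-130,0,-47,0,0,0],[-148,0,-54,0,0,0],[-160,0,-58,0,0,0],[-160,0,-58,0,0,0]]'
cat >> h.py <<'E'
LT=np.array([57.6,0,-135.4])/1e3
D0=np.array([.548,-.287]);PSI=np.radians(8.25)
def scoop(lip,psi,th):
    f=np.array([np.cos(psi)*np.cos(th),np.sin(psi)*np.cos(th),np.sin(th)]);s=np.array([-np.sin(psi),np.cos(psi),0]);u=np.cross(f,s)
    Rm=np.stack([-u,-s,-f],1);return np.array(lip)-Rm@LT,Rm
def drawer(x,y,z): 
    c,s=np.cos(PSI),np.sin(PSI);return [D0[0]+c*x-s*y,D0[1]+s*x+c*y,z]
E
python3 - <<'E'
from h import *
o=arm.get_obs();print(o['tool_pos'],o['tool_pos']+R.from_quat(o['orientation']).apply(LT))
for th in(20,):
  p,Rm=scoop(drawer(-.035,0,.20),PSI,np.radians(th));print(p,delta(p,Rm,o))
E
```

```text
time: 16.68
tool_pos: [0.5204, 0.2548, 0.2253]
orientation: [0.82, -0.016, -0.572, -0.013]
contact_force: [0.5, 0.7, -3.3]
width: 0.188
[0.52036096 0.25479785 0.22531464] [0.66720576 0.24894659 0.2180149 ]
[ 0.36794803 -0.31310629  0.20781677] (array([-29.9, 573.6, 127.1]), array([-0.174, -0.004, -0.061]))
```

```bash
python3 -m creep '[[0,8,2,-0.002,0,-0.001],[-1,21,5,-0.006,0,-0.002],[-2,40,9,-0.012,0,-0.004],[-3,64,14,-0.02,0,-0.007],[-5,90,20,-0.028,0,-0.01],[-6,116,26,-0.036,0,-0.013],[-7,142,31,-0.044,0,-0.015],[-9,168,37,-0.052,0,-0.018],[-10,194,43,-0.06,0,-0.021],[-11,218,48,-0.067,0,-0.023],[-12,238,53,-0.073,0,-0.026],[-13,252,56,-0.077,-0.002,-0.027]]'
python3 - <<'E'
from h import *
p,Rm=scoop(drawer(-.035,0,.20),PSI,np.radians(20));print(p,delta(p,Rm))
E
```

```text
time: 17.68
tool_pos: [0.4508, 0.0031, 0.2132]
orientation: [0.818, 0.017, -0.575, 0.012]
contact_force: [0.2, 0.7, -1.8]
width: 0.191
[ 0.36794803 -0.31310629  0.20781677] (array([-27.1, 312.5,  92. ]), array([-0.097,  0.004, -0.036]))
```

```bash
python3 -m creep '[[-2,18,5,-0.006,0,-0.002],[-5,42,12,-0.013,0,-0.005],[-8,72,21,-0.022,0,-0.008],[-11,104,30,-0.032,0,-0.012],[-14,138,40,-0.043,0,-0.016],[-17,172,50,-0.054,0,-0.02],[-20,206,60,-0.064,0,-0.024],[-22,238,70,-0.074,0,-0.027],[-24,266,78,-0.083,0,-0.03],[-26,288,85,-0.09,0,-0.033],[-27,304,90,-0.095,0.002,-0.035],[-27,312,92,-0.097,0.004,-0.036]]' && python3 -m creep '[[0,0,0,0,0,0],[0,0,0,0,0,0]]'
python3 - <<'E'
from h import *
cv2.imwrite("pics/t2.png",cv2.resize(arm.snapshot("top")[110:300,290:500,::-1],None,fx=3,fy=3,interpolation=2))
o=arm.get_obs();print(o['tool_pos']+R.from_quat(o['orientation']).apply(LT),o['qpos'])
for th,z in((10,.15),(0,.115),(-10,.1),(-20,.1),(-30,.1),(-40,.1)):
  p,Rm=scoop(drawer(-.035,0,z),PSI,np.radians(th));print(th,delta(p,Rm,o))
E
```

```text
time: 18.68
tool_pos: [0.3682, -0.3124, 0.2077]
orientation: [0.817, 0.059, -0.572, 0.041]
contact_force: [-0.4, 0.4, -2.7]
width: 0.187
time: 18.85
tool_pos: [0.3693, -0.3103, 0.2083]
orientation: [0.817, 0.059, -0.572, 0.041]
contact_force: [0.2, -0.4, -2.2]
width: 0.184
[ 0.51498867 -0.28873535  0.20100887] [-0.9475831   0.03321845  1.86437211  0.34888613  1.10325632  0.34180461]
10 (array([24.4,  2.9,  7.3]), array([ 0.001, -0.176,  0.001]))
0 (array([37.1,  2.9,  3.5]), array([ 0.001, -0.351,  0.001]))
-10 (array([ 34. ,   2.9, -10.5]), array([ 0.001, -0.525,  0.001]))
-20 (array([ 20.5,   2.9, -32.3]), array([ 0.001, -0.7  ,  0.001]))
-30 (array([ 10.9,   2.9, -56.1]), array([ 0.001, -0.874,  0.001]))
-40 (array([  5.7,   2.9, -81.2]), array([ 1.000e-03, -1.049e+00,  0.000e+00]))
```

View pics/t2.png

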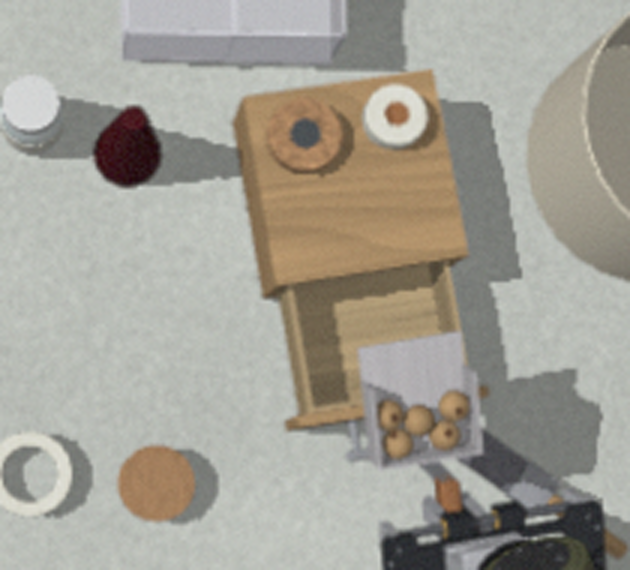

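The top view shows all five balls in the pan over the drawer's front. The lip is at (358,350)–(462,333) and the drawer panel at (287,427)–(488,392), so I'll check the lateral position.

Run:
```python
from h import *
t=lambda u,v,z:atz("top",((u+.5)/3-.5+290,(v+.5)/3-.5+110),z)
def dr(p):
    d=p[:2]-D0;c,s=np.cos(PSI),np.sin(PSI);return np.round([d[0]*c+d[1]*s,-d[0]*s+d[1]*c],4)
for n,u,v,z in(("panelL",287,424,.082),("panelR",488,390,.082),("lipL",358,350,.201),("lipR",462,333,.201),("cabfrontL",266,296,.095),("cabfrontR",467,258,.095),("sideL in",302,405,.072),("sideLback",290,300,.072),("sideRback",445,265,.072)):
  p=t(u,v,z);print(n,p.round(4),dr(p))
```

```text
panelL [ 0.4479 -0.196   0.082 ] [-0.086   0.1044]
panelR [ 0.4767 -0.3929  0.082 ] [-0.0857 -0.0945]
lipL [ 0.5051 -0.2426  0.201 ] [-0.0361  0.0501]
lipR [ 0.5186 -0.3362  0.201 ] [-0.0362 -0.0445]
cabfrontL [ 0.5698 -0.1779  0.095 ] [0.0373 0.1049]
cabfrontR [ 0.6038 -0.3745  0.095 ] [ 0.0427 -0.0946]
sideL in [ 0.4665 -0.2127  0.072 ] [-0.07    0.0852]
sideLback [ 0.5689 -0.2045  0.072 ] [0.0325 0.0787]
sideRback [ 0.6011 -0.3588  0.072 ] [ 0.0423 -0.0787]
```

```bash
python3 -m creep '[[6,0,2,0,-0.044,0],[13,0,4.5,0,-0.088,0],[19,0,6,0,-0.132,0],[24,0,7,0,-0.176,0],[28,0,7,0,-0.22,0],[32,0,6,0,-0.264,0],[35,0,5,0,-0.308,0],[37,0,3.5,0,-0.351,0],[37,0,3.5,0,-0.351,0],[37,0,3.5,0,-0.351,0]]'
python3 - <<'E'
from h import *
o=arm.get_obs();l=o['tool_pos']+R.from_quat(o['orientation']).apply(LT);print(l)
for th,z in((-5,.108),(-10,.1),(-15,.1),(-20,.1),(-25,.1),(-30,.1),(-35,.1),(-40,.1)):
  p,Rm=scoop([l[0],l[1],z],PSI,np.radians(th));print(th,delta(p,Rm,o))
E
```

```text
time: 19.73
tool_pos: [0.3796, -0.3085, 0.173]
orientation: [0.706, 0.052, -0.705, 0.052]
contact_force: [0.6, -0.0, -3.0]
width: 0.188
[ 0.51356707 -0.28862912  0.11554105]
-5 (array([-4.2, -0.4, -5.6]), array([ 0.003, -0.088, -0.   ]))
-10 (array([ -7.2,  -0.4, -12.1]), array([ 0.003, -0.176, -0.   ]))
-15 (array([-17.7,  -0.3, -19.6]), array([ 0.003, -0.263, -0.   ]))
-20 (array([-27.4,  -0.3, -28. ]), array([ 0.003, -0.35 , -0.   ]))
-25 (array([-36.4,  -0.3, -37.1]), array([ 0.003, -0.438, -0.001]))
-30 (array([-44.5,  -0.3, -47.1]), array([ 0.003, -0.525, -0.001]))
-35 (array([-51.8,  -0.2, -57.7]), array([ 0.003, -0.612, -0.001]))
-40 (array([-58.1,  -0.2, -68.8]), array([ 0.003, -0.699, -0.001]))
```

```bash
python3 -m creep '[[-2,0,-3,0,-0.044,0],[-4,0,-5.5,0,-0.088,0],[-6,0,-9,0,-0.132,0],[-7,0,-12,0,-0.176,0],[-12,0,-16,0,-0.22,0],[-18,0,-20,0,-0.263,0],[-22,0,-24,0,-0.306,0],[-27,0,-28,0,-0.35,0],[-36,0,-37,0,-0.438,0],[-44,0,-47,0,-0.525,0],[-52,0,-58,0,-0.612,0],[-58,0,-69,0,-0.699,0]]' && python3 -m creep '[[0,0,0,0,0,0],[0,0,0,0,0,0],[0,0,0,0,0,0],[0,0,0,0,0,0],[0,0,0,0,0,0],[0,0,0,0,0,0]]'
python3 - <<'E'
from h import *
o=arm.get_obs();np.save("w6.npy",o);print(o['qpos'])
a=arm.snapshot("top")[150:290,330:480,::-1];cv2.imwrite("pics/t3.png",cv2.resize(a,None,fx=4,fy=4,interpolation=2))
E
```

```text
time: 20.73
tool_pos: [0.4478, -0.2992, 0.2323]
orientation: [-0.421, -0.03, 0.904, -0.066]
contact_force: [-0.4, -0.4, -1.1]
width: 0.187
time: 21.23
tool_pos: [0.4468, -0.2998, 0.2317]
orientation: [-0.422, -0.03, 0.904, -0.065]
contact_force: [0.8, 0.5, -2.3]
width: 0.187
[-0.47187114  0.61659765  1.15226253 -0.41013399  1.94214774  0.91749538]
```

View pics/t3.png

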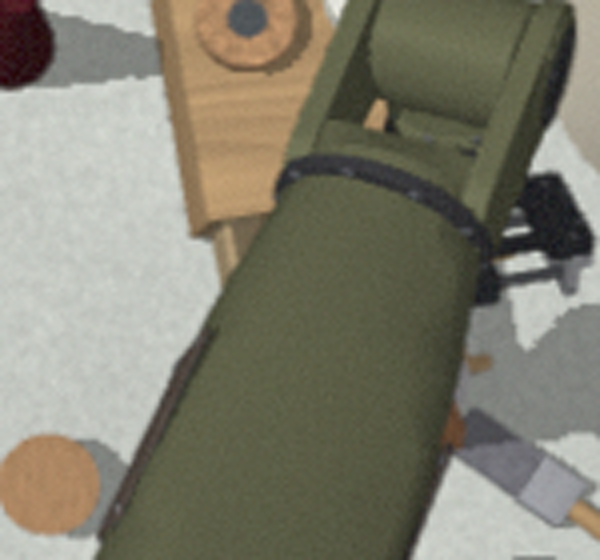

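Eleven pictures viewed. The arm hides the drawer in this one, so I'll check the balls later with image code plus the last view. Next I'll raise and level the scoop and carry it back to its original free spot.

Run:
```python
from h import *
o=arm.get_obs();l=o['tool_pos']+R.from_quat(o['orientation']).apply(LT);print(l)
p,Rm=scoop([l[0]-.02,l[1],.2],PSI,0);print(p,delta(p,Rm,o))
T=R.from_quat(o['orientation']);print((T.inv().apply([0,0,50])).round(1))
# next leg, expressed in the levelled frame
ps=np.radians(31.3);f=np.array([np.cos(ps),np.sin(ps),0]);R2=Rxy([0,0,-1],[f[1],-f[0],0])
for z in(.26,.16): print((Rm.T@(np.array([.4718,-.0333,z])-p)*1e3).round(1),R.from_matrix(Rm.T@R2).as_rotvec().round(3))
```

```text
[ 0.51292731 -0.29021794  0.10043235]
[ 0.35892851 -0.30964685  0.2576    ] (array([36.9, -2.8, 84.5]), array([ 0.   ,  0.698, -0.001]))
[-38.3   0.   32.1]
[  -2.4 -257.3 -151.4] [-0.402  0.     0.   ]
[  97.6 -257.3 -151.4] [-0.402  0.     0.   ]
```

```bash
python3 -m creep '[[-15,0,13,0,0,0],[-38,0,32,0,0.05,0],[-38,0,36,0,0.12,0],[-30,0,45,0,0.22,0],[-18,0,55,0,0.33,0],[-5,0,65,0,0.44,0],[10,-1,73,0,0.54,0],[25,-2,80,0,0.63,0],[37,-3,84,0,0.698,0],[37,-3,84,0,0.698,0],[37,-3,84,0,0.698,0]]' && python3 -m creep '[[0,-20,-12,-0.03,0,0],[-1,-50,-29,-0.08,0,0],[-1,-80,-47,-0.125,0,0],[-1,-110,-65,-0.17,0,0],[-1,-140,-82,-0.22,0,0],[-1,-170,-100,-0.265,0,0],[-2,-200,-117,-0.31,0,0],[-2,-225,-132,-0.35,0,0],[-2,-245,-144,-0.385,0,0],[-2,-257,-151,-0.402,0,0],[-2,-257,-151,-0.402,0,0],[-2,-257,-151,-0.402,0,0]]'
python3 - <<'E'
from h import *
ps=np.radians(31.3);f=np.array([np.cos(ps),np.sin(ps),0]);R2=Rxy([0,0,-1],[f[1],-f[0],0])
print(delta([.4718,-.0333,.0576],R2))
cv2.imwrite("pics/s3.png",arm.snapshot("scene")[:,:,::-1]);cv2.imwrite("pics/t4.png",arm.snapshot("top")[:,:,::-1])
a=cv2.imread("pics/t4.png")[150:300,330:470];b=cv2.imread("pics/s3.png")[160:310,120:260]
cv2.imwrite("pics/c4.png",np.hstack([cv2.resize(x,(400,428),interpolation=2) for x in(a,b)]))
E
```

```text
time: 22.2
tool_pos: [0.3586, -0.3095, 0.2575]
orientation: [-0.705, -0.05, 0.706, -0.051]
contact_force: [0.7, 0.4, -1.8]
width: 0.188
time: 23.2
tool_pos: [0.4723, -0.0325, 0.2585]
orientation: [-0.68, -0.191, 0.682, -0.192]
contact_force: [0.0, -0.3, -2.3]
width: 0.184
(array([200.9,   0.5,   0.4]), array([0.002, 0.002, 0.   ]))
```

```bash
python3 -m creep '[[30,0,0,0,0.002,0],[65,0,0,0,0.002,0],[100,0,0,0,0.002,0],[130,0,0,0,0.002,0],[155,0,0,0,0.002,0],[175,0,0,0,0.002,0],[188,0,0,0,0.002,0],[195,0,0,0,0.002,0],[198,0,0,0,0.002,0],[198,0,0,0,0.002,0]]' && python3 -m creep '[[1,0,0,0,0,0],[2,0,0,0,0,0],[2.5,0,0,0,0,0],[2.5,0,0,0,0,0]]'
```

```text
time: 24.13
tool_pos: [0.4718, -0.0337, 0.0606]
orientation: [0.681, 0.191, -0.681, 0.191]
contact_force: [-0.8, -1.1, -2.2]
width: 0.187
time: 24.47
tool_pos: [0.4719, -0.0333, 0.0584]
orientation: [0.681, 0.191, -0.68, 0.191]
contact_force: [-0.1, -0.4, -1.9]
width: 0.186
```

```bash
python3 -m creep '[[0.5,0,0,0,0,0],[1,0,0,0,0,0],[1,0,0,0,0,0]]' && python3 -m creep '[[0,0,0,0,0,0],[0,0,0,0,0,0],[0,0,0,0,0,0],[0,0,0,0,0,0],[0,0,0,0,0,0]]' -0.1 && python3 -m creep '[[-10,0,0,0,0,0],[-30,0,0,0,0,0],[-60,0,0,0,0,0],[-95,0,0,0,0,0],[-130,0,0,0,0,0],[-165,0,0,0,0,0],[-185,0,25,0,0,0],[-190,0,60,0,0,0],[-190,0,60,0,0,0],[-190,0,60,0,0,0]]'
python3 - <<'E'
from h import *
cv2.imwrite("pics/s5.png",arm.snapshot("scene")[:,:,::-1]);cv2.imwrite("pics/t5.png",arm.snapshot("top")[:,:,::-1])
f=lambda x,w,h:cv2.resize(x,(w,h),interpolation=2)
a=cv2.imread("pics/t5.png")[165:275,300:460];b=cv2.imread("pics/s5.png")[150:330,120:370]
cv2.imwrite("pics/c5.png",np.hstack([f(a,400,275),f(b,400,275)]).repeat(1,0))
t0=cv2.imread("pics/top0.png");t5=cv2.imread("pics/t5.png")
d=(cv2.absdiff(t0,t5).max(2)>45).astype(np.uint8);n,_,st,c=cv2.connectedComponentsWithStats(cv2.morphologyEx(d,cv2.MORPH_OPEN,np.ones((3,3))))
for s in st[1:]:
  if s[4]>25: print("diff",s)
E
```

```text
time: 24.72
tool_pos: [0.472, -0.0333, 0.0576]
orientation: [0.681, 0.191, -0.68, 0.191]
contact_force: [-3.0, -1.2, 5.2]
width: 0.186
time: 25.13
tool_pos: [0.4718, -0.0332, 0.0571]
orientation: [0.681, 0.191, -0.681, 0.191]
contact_force: [0.4, 0.3, -0.2]
width: 0.505
time: 25.97
tool_pos: [0.4199, -0.065, 0.2483]
orientation: [0.682, 0.19, -0.68, 0.191]
contact_force: [0.3, -1.3, 0.1]
width: 0.549
diff [454 205   7   4  26]
diff [427 206  11  15  90]
diff [379 211   6   6  29]
diff [402 210   5   6  29]
diff [  294   210   244   228 17895]
diff [413 222   9   6  35]
diff [ 185  355  110  114 5792]
diff [  60  366  149  114 9232]
diff [368 366  54  12 362]
diff [310 375  41  16 321]
diff [425 381  16   5  66]
diff [293 395   9   9  51]
diff [293 406   6   9  33]
diff [311 409  17   8  90]
diff [ 336  409   34   71 1021]
diff [294 416  32  44 821]
diff [ 354  430  130   50 5502]
diff [413 431  12   5  46]
```

View pics/c5.png

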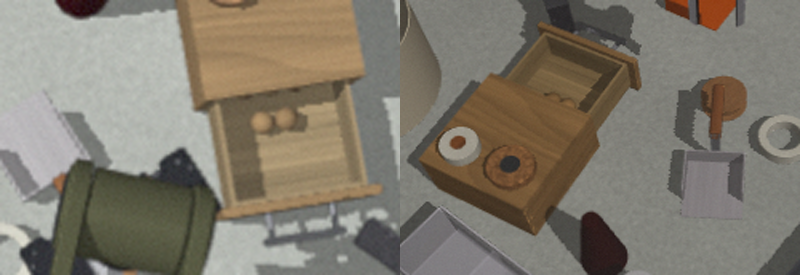

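The last picture shows the drawer out with two balls visible at its inner end; the other three would be under the cabinet top. The scoop stands empty at its old spot. I'll check with image code that the bin is empty, no ball is on the table, and nothing has shifted.

Run:
```python
from h import *
t0=cv2.imread("pics/top0.png");t5=cv2.imread("pics/t5.png");s0=cv2.imread("pics/scene0.png");s5=cv2.imread("pics/s5.png")
for n,x in(("bin0",t0[180:262,214:250]),("bin5",t5[180:262,214:250])):
  print(n,int((cv2.cvtColor(x,cv2.COLOR_BGR2HSV)[...,1]>90).sum()))
d=(cv2.absdiff(s0,s5).max(2)>40).astype(np.uint8);n,_,st,c=cv2.connectedComponentsWithStats(cv2.morphologyEx(d,cv2.MORPH_OPEN,np.ones((3,3))))
for s,q in zip(st[1:],c[1:]):
  if s[4]>25: print(s,q.round())
# template shift of bystanders
for n,a,b,r in(("cone",t0,t5,(135,175,318,346)),("jar",t0,t5,(132,164,286,314)),("lamp",t0,t5,(195,230,138,176)),("tape",s0,s5,(222,260,340,380)),("reel",s0,s5,(195,230,300,340)),("mug",s0,s5,(282,335,505,562)),("brush",s0,s5,(120,176,203,232)),("scoop",s0,s5,(245,296,292,338))):
  y0,y1,x0,x1=r;m=cv2.matchTemplate(b[y0-12:y1+12,x0-12:x1+12],a[y0:y1,x0:x1],cv2.TM_CCOEFF_NORMED);_,v,_,l=cv2.minMaxLoc(m);print(n,round(v,2),l[0]-12,l[1]-12)
```

```text
bin0 254
bin5 0
[ 549    0   91  119 5958] [595.  47.]
[  179     6   230   222 12813] [280. 107.]
[384  40  32  37 499] [398.  56.]
[ 451   42   77  111 4175] [489. 106.]
[333  47   8   7  44] [336.  50.]
[530  47  10  17  88] [535.  54.]
[358  61  43  50 891] [380.  86.]
[633  65   7  24 112] [637.  78.]
[300  75  15  12  98] [308.  80.]
[334  74  22  17 168] [343.  81.]
[328  80   8  10  46] [331.  85.]
[ 587   93   53  108 2379] [621. 154.]
[272 124  19  14 119] [280. 130.]
[ 409  163  119   69 2138] [465. 192.]
[220 208   8   5  27] [224. 210.]
[624 208  16  20 133] [632. 219.]
[243 233   5   8  36] [245. 237.]
[387 327   5   7  29] [389. 330.]
[400 333   7   8  44] [403. 337.]
[371 338   7   5  30] [374. 340.]
[383 344   6   7  35] [386. 347.]
cone 1.0 0 0
jar 1.0 0 0
lamp 1.0 0 0
tape 1.0 0 0
reel 1.0 0 0
mug 1.0 0 0
brush 0.68 0 -2
scoop 0.97 0 0
```

```bash
python3 -m creep '[[0,0,0,0,0,0],[0,0,0,0,0,0],[0,0,0,0,0,0],[0,0,0,0,0,0]]' && python3 -c "
from bench import arm
print(arm.job_done())"
```

```text
time: 26.4
tool_pos: [0.4205, -0.0644, 0.2467]
orientation: [0.681, 0.191, -0.681, 0.191]
contact_force: [-0.4, 0.0, 0.1]
width: 0.55
the job is handed in; nothing more can be done
None
```

I handed the job in at 26.4 s. The drawer is pulled to its stop, all five balls were scooped and tipped into it in one go, and the scoop is back flat on its original spot.

**What the last checks showed:**
- **Drawer:** it went hard against its stop at about 118 mm of pull. The front panel's place in the final picture matches the earlier one to within a few pixels.
- **Bin and scoop:** the bin is empty by image check. The scoop is empty and within a pixel of where it started.
- **Bystanders:** the cone, jar, lamp foot, tape, reel and mug have not moved. The brush matched less well (0.68, 2 px off), probably because of the arm's shadow, and it was never approached.
- **Robot:** the gripper is clear of everything, with contact force near zero.

**Not confirmed by eye:** only two of the five balls are visible in the drawer. The other three must be in the part under the cabinet top. All five were in the pan over the drawer just before tipping, and none shows in the bin, the scoop or on the visible table. The arm hid the view during the pour and I had no pictures left to look under the top.

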